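# Hold a slide flush on the tilted reading stage

### The job

Pick up the slide holder by its grip block, tilt it to the slope at which the reading stage is set, and bring it down on the sprung lift pins between the stage's locating pins, either way round. Finish while still gripping it, holding its underside pressed gently home, flush on the stage's face for the reading (let go, and the lift pins would push it off again). Do not shift the stage's set angle or the other things on the bench.

Things in the scene. Friction and masses are not known exactly. Their poses are not given: they have to be found in the camera images.
- slide_holder: Loose slide holder, 60 to 120 g: flat aluminium frame 44 x 84 mm (own x, y), 6 mm thick, glass slide in its underside, paper label on one end; in the middle an upright black grip block 14 (x) x 26 mm (y) rising to 44 mm above the underside (its 22 x 34 mm foot up to 9 mm). Origin: centre of the underside; z up through the block. Starts flat on the bench. Stands at most 60 N against the stage.
- stage_face (a point): Centre of the stage's flat dark steel face, 72 (x) x 108 mm (y), at face level. z: outward normal; y: level; x: up the slope. Six domed steel locating pins, 6 mm thick, 6 mm high, centres x = +-28, y = +-26 and x = 0, y = +-48 mm: the holder (84 mm along y, either way round) fits between them with 3 mm play each side.
- stage_edge (a point): Middle of the lower front edge of the stage's face, 36 mm down the slope from the face's centre; it moves if the stage is forced from its set angle.
- stage (a joint): The angle at which the stage is set: 0 is level, positive tips the face towards the stage's own front, the side of the robot (rad; set between 0.2 and 0.55). It is held by a friction clamp that slips at a moment of 1.5 N m.
- dropper_bottle: Bystander: loose amber dropper bottle, 34 mm thick, 107 mm tall; origin at the centre of its underside.
- specimen_pot: Bystander: loose specimen pot with white lid, 50 mm thick, 64 mm tall; origin at the centre of its underside.
- petri_dish: Bystander: loose closed Petri dish, 58 mm across, 13 mm tall; origin at the centre of its underside.
- marker: Bystander: loose black marker pen lying on the bench, 128 mm long along its own y, 16 mm thick; origin at its underside's centre.
- lift_pin_l (a joint): Travel of the left of two sprung lift pins (6 mm thick, domed, at x = 0, y = +31 mm of the face). 0: standing 4 mm above the face; 0.004: pressed level with it. It pushes back with 1 N at first, evenly rising to 4.2 N when level. The two together carry the holder 4 mm clear of the face unless it is held down with some 8 N or more.
- lift_pin_r (a joint): The same for the right lift pin, at y = -31 mm of the face.
- stage_base: Fixed grey base of the reading stage, 118 x 140 mm; origin: centre of its underside; z up, front (-x) roughly to the robot. Its two white cheeks (outer faces at y = +-65 mm, black clamp knob on the +y one out to 78 mm) carry the tilt axis, along its y, 62 mm above the bench; they rise to 79 mm. The face lies 12 mm above the axis, square to it.
Mind the look-alikes: they are no part of the job. Leave any brown or green look-alike of the slide_holder alone.

How it is judged:
On the way:
1. the slide holder is lifted clear in the gripper (height (world z) of slide_holder above 0.05 m and contact force between the fingers and slide_holder above 2 N), for 0.2 s.
At the end, for the whole second after the job is handed in: Still gripped (over 2 N) and at rest, the holder is in the nest right side up: underside centre under 2 mm off the face and within 6 mm of its centre along x and y, plane within 0.045 rad of the face, long side within 0.14 rad of the face's y, either way round (z of slide_holder in the frame of stage_face between -0.003 and 0.002 m and angle between the z axis of slide_holder and the z axis of stage_face, either way round below 0.045 rad and angle between the y axis of slide_holder and the y axis of stage_face, either way round below 0.14 rad and x of slide_holder in the frame of stage_face between -0.006 and 0.006 m and y of slide_holder in the frame of stage_face between -0.006 and 0.006 m and angle between slide_holder's own z axis and vertical below 0.8 rad and contact force between the fingers and slide_holder above 2 N and linear speed of slide_holder below 0.02 m/s); the arm keeps its last pose, push and grip.
It fails at once if the slide holder is pressed against the stage with more than 60 N (contact force between slide_holder and stage_base above 60 N).
It fails at once if the stage is pushed off its set angle (its front edge moves by more than 4 mm) (distance of stage_edge from where it was at the start of the episode above 0.004 m).
It fails at once if a bystander (dropper bottle, specimen pot, Petri dish, marker) is moved by more than 30 mm (distance of any of dropper_bottle, specimen_pot, petri_dish, marker from where it was at the start of the episode above 0.03 m).
It also fails if it takes over 48 s, if anything falls off the work surface, if the arm or the gripper's body presses on something with over 40 N, if the wrist force passes 120 N, or if a joint passes its speed limit or range.

### The arm

A 6-joint arm with a two-finger parallel gripper is mounted at the origin on a cart in front of the work surface, level with it; the furniture and walls round the work are solid. World frame = base frame: x ahead of the robot, y to its left, z up, the work surface at z = 0. Lengths are in m, angles in rad, forces in N, time in s.
With the tool pointing down it reaches from about 0.275 to 0.975 m from the base axis. Payload 8.4 kg.
Tool frame: the origin (TCP) lies on the centre line of the jaws, within the pads' length; the fingertips stand r.tcp_to_tips ahead of it and the grasp point (between the pads) lies 3 mm ahead of it (r.tcp_to_tips is the distance from the TCP to the fingertips, in m); z points along the fingers, y is the line along which they close (so a half turn about z gives the same grasp; the last joint's range is limited). The gripper opens to 92 mm and grips with 3 to 60 N. Pads are 20 mm wide; open, the fingers measure 128 mm over their backs; the gripper's body (75 mm by 189 mm) begins 69 mm behind the grasp point.
Start: joints at [1.28, 0.353, 1.633, -0, 1.155, -0.002], TCP at [0.178, 0.599, 0.237] pointing down, gripper open.
Joint ranges: [-2.63, 2.63], [-0.92, 2.1], [0.06, 2.66], [-1.3, 4.44], [0, 2.69], [-3.02, 3.02]. Speed limits (rad/s): [2.22, 2.22, 2.79, 3.14, 3.14, 3.14].

### API

Orientations are given as a unit quaternion [w, x, y, z].
In Python, from bench import r gives the robot as it stands.
- The arm moves only by the tool carry_out, never from a script. Its argument "motion" is a list of rows, each a list of 4 numbers: the shift along the world's x, y, z as a fraction of full scale, then the turn about the world's z as a fraction of full scale. In form: [[x, y, z, turn], ...]. A call has 1 to 8 rows; each row shifts and turns the commanded pose from where the row before left it; what a row does not reach is not made up. Full scale, the value 1, is 75 mm for a shift and 0.12 rad for a turn. A row lasts 1/12 s, in which the tool goes at most 41.7 mm and 7.16 degrees, less where a joint would pass 70% of its speed; a pose out of reach is approached as far as the arm can. A call with a number of a shift or a turn outside -1 to 1 is refused whole. A call with a gripper value outside its range is refused whole. "grip" is the opening, from -1 (shut) to 1 (fully open), set as the call begins (left out, the last holds). The fingers move at their own pace and stop on an object; the grip force is fixed at half the most. Time passes only in rows, so rows that do not move let the fingers close. It gives the time, the measured TCP pose, the force, the opening and the grip force at its end, in the units of the state.
- r.get_obs(): the state, without advancing time (a new reading comes with each control period).
- r.get_image(name): name is "scene" or "top" or "wrist"; returns the picture (400x640x3 uint8, blue, green, red); there is no depth.
- r.calibration(name): a dict with "intrinsics" (3x3 intrinsics, pixels), "R" (3x3) and "t" (3): a world point X has camera coordinates R X + t; the wrist camera has in their place "hand_eye" (4x4, takes a point from camera to tool coordinates, whose origin is the TCP and whose axes are the flange's). Camera axes: x right, y down, z forward; pixel columns grow to the right and rows downward; lengths in m; the calibration is good to about 2 mm. A picture is of the moment at which its call begins: read the wrist's pose just before it. calibration takes no time and is no camera call.
- r.close_job(): hands the job in; it is judged then, once.
Trained networks look in the newest picture that a camera, given by its name, has taken for a name from the list of things; names that differ only in an ending like _2 or _b are one class to them, and where a whole thing is asked for, a point or a joint stands for the part that bears it (a point fixed in the world has none). Each returns a list of dicts, best first, with "conf" (0 to 1); they miss things now and then, are a little off and sometimes report something else, mostly with a low value. They report only what shows in the picture. A call takes as long as a camera call. They do not tell look-alikes from the thing itself.
- r.find_in(target, camera): "xyz" ([x, y, z] in m, in the coordinates of the camera as it stood for that picture, good to about 4 mm: the middle of the surface that is visible of it).
- r.regions_of(target, camera): "region" (400x640 bool, what is visible of it).
The state is a dict: "clock": time; "joint_positions": joint angles; "joint_velocities": joint speeds; "joint_torque": joint torques, N m; "tool_pos": TCP position; "tool_rot": TCP orientation; "force": force on the tool from outside, world axes, zero at the start; "moment": the same for the moment, N m; "width": opening from 0.0 (shut) to 1.0 (fully open); "grasp_force": force on a finger pad.
Only numpy, scipy, OpenCV 4.12 (cv2) and the standard library are available. Lean on these libraries where they do the work, as an engineer would, in place of code of your own. Each camera call takes 0.05 s, during which the arm holds its last target. There are 200 camera calls.

## Working session

There is one attempt and no reset: what is moved stays moved. The work goes in short steps, Python scripts to look and compute and a tool call to move; the robot and the scene stay as the last step left them, time stands still between calls to the robot, and variables do not carry over. Pictures are saved under pics/ and viewed, at most 10 in all, crops included, and the job is handed in when it is done.

Besides the shell and the picture viewer there is one more tool, called after ">>>" as name(argument=value, ...), one argument or row to a line, values as JSON. carry_out: Moves the arm, as the interface text tells. Shift numbers are shares of 75 mm and turn numbers shares of 0.12 rad, none past 1 either way. Its arguments: {"type":"object","properties":{"motion":{"type":"array","items":{"type":"array","items":{"type":"number","minimum":-1,"maximum":1}}},"grip":{"type":"number"}},"required":["motion"]}

```bash
ls; mkdir -p pics
cat > h.py <<'E'
from bench import r
import numpy as np, cv2
from scipy.spatial.transform import Rotation as Ro
def cam2w(name,p,obs=None):
    c=r.calibration(name); p=np.asarray(p,float)
    if 'hand_eye' in c:
        o=obs or r.get_obs(); q=o['tool_rot']; R=Ro.from_quat([q[1],q[2],q[3],q[0]]).as_matrix()
        H=np.array(c['hand_eye']); return R@(H[:3,:3]@p+H[:3,3])+np.array(o['tool_pos'])
    return np.array(c['R']).T@(p-np.array(c['t']))
def proj(name,X):
    c=r.calibration(name); X=np.atleast_2d(X)
    if 'hand_eye' in c:
        o=r.get_obs(); q=o['tool_rot']; R=Ro.from_quat([q[1],q[2],q[3],q[0]]).as_matrix()
        H=np.array(c['hand_eye']); T=(X-o['tool_pos'])@R; P=(T-H[:3,3])@H[:3,:3]
    else: P=X@np.array(c['R']).T+np.array(c['t'])
    u=P@np.array(c['intrinsics']).T; return u[:,:2]/u[:,2:]
def ray_plane(name,uv,z):
    c=r.calibration(name); K=np.array(c['intrinsics'])
    uv=np.atleast_2d(uv); d=np.c_[uv,np.ones(len(uv))]@np.linalg.inv(K).T
    o=cam2w(name,[0,0,0]); out=[]
    for v in d:
        w=cam2w(name,v)-o; out.append(o+w*(z-o[2])/w[2])
    return np.array(out)
E
python3 - <<'E'
from h import *
o=r.get_obs(); print({k:np.round(v,3) for k,v in o.items()}, r.tcp_to_tips)
ims=[]
for n in ['scene','top']:
    im=r.get_image(n); cv2.imwrite(f'pics/{n}0.png',im)
    print(n,np.round(cam2w(n,[0,0,0]),3))
    for t in ['slide_holder','stage_face','stage_base','dropper_bottle','specimen_pot','petri_dish','marker']:
        for d in r.find_in(t,n): print(n,t,round(d['conf'],2),np.round(cam2w(n,d['xyz']),3),np.round(proj(n,cam2w(n,d['xyz'])))[0])
E
```

```text
pics
{'clock': np.float64(0.0), 'joint_positions': array([ 1.28 ,  0.354,  1.634, -0.   ,  1.155, -0.002]), 'joint_velocities': array([ 0.   , -0.002,  0.001,  0.001, -0.   , -0.001]), 'joint_torque': array([ 0.0000e+00, -5.9383e+01, -3.3422e+01,  7.0000e-02,  2.3000e-02,
       -0.0000e+00]), 'tool_pos': array([0.178, 0.599, 0.236]), 'tool_rot': array([-0.   ,  0.144,  0.99 , -0.001]), 'force': array([ 0.254,  0.234, -0.168]), 'moment': array([-0.036, -0.039, -0.067]), 'grasp_force': np.float64(0.0), 'width': np.float64(1.002)} 0.022
scene [-0.194 -0.469  1.001]
scene slide_holder 0.91 [0.587 0.046 0.008] [362. 229.]
scene slide_holder 0.9 [0.351 0.374 0.005] [228. 219.]
scene slide_holder 0.76 [0.343 0.516 0.01 ] [197. 197.]
scene slide_holder 0.57 [0.497 0.156 0.01 ] [314. 227.]
scene stage_face 0.75 [ 0.553 -0.12   0.071] [406. 251.]
scene stage_base 0.79 [ 0.548 -0.122  0.062] [406. 255.]
scene stage_base 0.74 [ 0.557 -0.122  0.072] [408. 251.]
scene dropper_bottle 0.84 [ 0.672 -0.134  0.055] [434. 233.]
scene specimen_pot 0.64 [0.68  0.145 0.064] [357. 185.]
scene petri_dish 0.51 [0.366 0.186 0.011] [275. 247.]
scene marker 0.5 [0.37  0.047 0.011] [313. 272.]
scene marker 0.21 [ 0.553 -0.12   0.071] [406. 251.]
top [0.384 0.189 1.464]
top slide_holder 0.91 [0.354 0.385 0.01 ] [244. 238.]
top slide_holder 0.91 [0.345 0.526 0.003] [199. 241.]
top slide_holder 0.82 [0.504 0.159 0.008] [318. 190.]
top slide_holder 0.64 [0.591 0.056 0.008] [351. 163.]
top stage_face 0.89 [ 0.554 -0.119  0.072] [412. 172.]
top stage_base 0.97 [ 0.554 -0.11   0.065] [408. 173.]
top dropper_bottle 0.54 [ 0.677 -0.117  0.054] [409. 133.]
top specimen_pot 0.65 [0.688 0.151 0.062] [321. 128.]
top petri_dish 0.6 [0.369 0.182 0.014] [310. 234.]
top marker 0.73 [0.368 0.045 0.015] [355. 234.]
```

Run:
```python
import cv2,numpy as np
a=cv2.imread('pics/top0.png')[100:280,170:450]; b=cv2.imread('pics/scene0.png')[160:300,170:470]
a=cv2.resize(a,(560,360),interpolation=2); b=cv2.resize(b,(514,240),interpolation=2)
c=np.zeros((600,560,3),np.uint8); c[:360]=a; c[360:,:514]=b; cv2.imwrite('pics/v1.png',c)
```

```text
(no output)
```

View pics/v1.png

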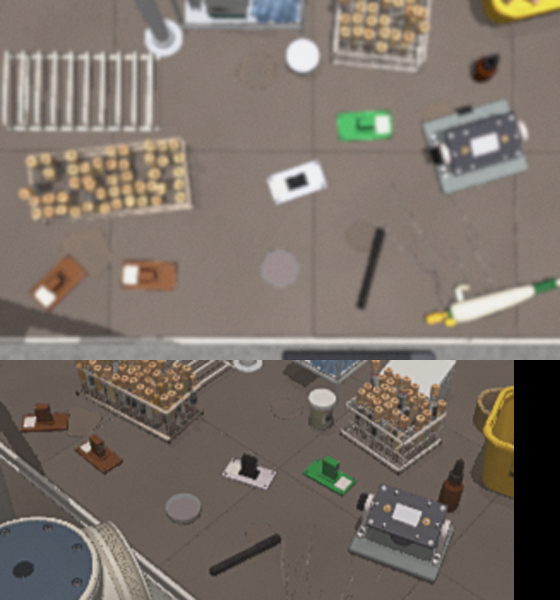

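The picture shows four holder-like things, at these top-view pixels:
- brown at (199,241)
- brown at (244,238)
- green at (351,163)
- bare aluminium with black block at (318,190)

The aluminium one fits the description. The stage is at (408,172). I'll hover over the aluminium one and confirm it in a wrist crop.

>>> carry_out(
  motion=[
    [0.29,-0.39,0,0.6],
    [0.29,-0.39,0,0.6],
    [0.29,-0.39,0,0.6],
    [0.29,-0.39,0,0.6],
    [0.29,-0.39,0,0.6],
    [0.29,-0.39,0,0.6],
    [0.29,-0.39,0,0.6],
    [0.29,-0.39,0,0.6],
  ],
)

```text
clock: 1.47
tool_pos: [0.3528, 0.3637, 0.2368]
tool_rot: [0.0, -0.145, 0.989, 0.0]
force: [0.7, 0.1, 0.1]
width: 1.001
grasp_force: 0.0
```

>>> carry_out(
  motion=[
    [0.29,-0.39,0,0],
    [0.29,-0.39,0,0],
    [0.29,-0.39,0,0],
    [0.29,-0.39,0,0],
    [0.29,-0.39,0,0],
    [0.2,-0.3,0,0],
    [0,0,0,0],
    [0,0,0,0],
  ],
)

```text
clock: 2.13
tool_pos: [0.4763, 0.1953, 0.2366]
tool_rot: [-0.0, -0.142, 0.99, 0.0]
force: [0.4, -0.5, -0.5]
width: 1.002
grasp_force: 0.0
```

Run:
```python
from h import *
o=r.get_obs(); print(o['tool_pos'],o['tool_rot'],o['clock'])
im=r.get_image('wrist'); cv2.imwrite('pics/w1.png',im)
print(r.calibration('wrist')['hand_eye'])
for t in ['slide_holder','stage_face']:
  for d in r.find_in(t,'wrist'): print(t,d['conf'],cam2w('wrist',d['xyz']),proj('wrist',cam2w('wrist',d['xyz'])))
  for d in r.regions_of(t,'wrist')[:4]:
    m=d['region'].astype(np.uint8); c=cv2.findContours(m,0,1)[0]; c=max(c,key=cv2.contourArea); b=cv2.boxPoints(cv2.minAreaRect(c))
    print(t,d['conf'],b.round(1).tolist(), ray_plane('wrist',b,0.006)[:,:2].round(4).tolist())
```

```text
[0.47628297 0.19531833 0.23656807] [-4.38265037e-05 -1.41669811e-01  9.89913965e-01  7.23046248e-05] 2.1333
[[ 1.89001170e-04 -9.63427764e-01 -2.67968110e-01  7.53794073e-02]
 [ 9.99999780e-01  1.15179431e-05  6.63901473e-04  1.18774254e-03]
 [-6.36534670e-04 -2.67968176e-01  9.63427554e-01 -1.47512790e-01]
 [ 0.00000000e+00  0.00000000e+00  0.00000000e+00  1.00000000e+00]]
slide_holder 0.96 [0.49820417 0.16272382 0.00495431] [[288.53685053 182.33793609]]
slide_holder 0.95 [0.34645603 0.52519045 0.00628548] [[607.03137797 148.26728792]]
slide_holder 0.72 [0.58129158 0.05816892 0.0053614 ] [[194.66817772 219.87503569]]
slide_holder 0.63 [0.35946312 0.37919954 0.00653002] [[493.18172991 124.05962497]]
slide_holder 0.97 [[155.8000030517578, 237.8000030517578], [162.8000030517578, 202.8000030517578], [228.0, 215.8000030517578], [221.0, 250.8000030517578]] [[0.6204, 0.014], [0.5695, 0.0155], [0.5632, 0.0993], [0.6145, 0.1005]]
slide_holder 0.95 [[253.60000610351562, 168.60000610351562], [321.6000061035156, 165.6999969482422], [323.20001220703125, 200.89999389648438], [255.10000610351562, 
[... 281 characters left out ...]
402], [0.3343, 0.5838], [0.3911, 0.5179]]
slide_holder 0.72 [[461.5, 130.0], [475.3999938964844, 91.69999694824219], [543.4000244140625, 116.19999694824219], [529.5, 154.60000610351562]] [[0.3763, 0.3462], [0.3313, 0.3441], [0.3338, 0.4331], [0.3799, 0.4382]]
stage_face 0.6 [ 0.54436258 -0.08979175  0.0701627 ] [[ 34.11547865 170.54108454]]
stage_face 0.72 [[-0.0, 139.0], [69.0, 139.0], [69.0, 209.0], [0.0, 209.0]] [[0.5453, -0.1857], [0.5215, -0.1056], [0.6125, -0.0989], [0.6378, -0.1841]]
stage_face 0.22 [[-11.0, 260.0], [53.0, 228.0], [65.80000305175781, 253.60000610351562], [1.7999999523162842, 285.6000061035156]] [[0.7172, -0.1971], [0.6452, -0.117], [0.678, -0.0983], [0.7528, -0.1797]]
```

View pics/w1.png

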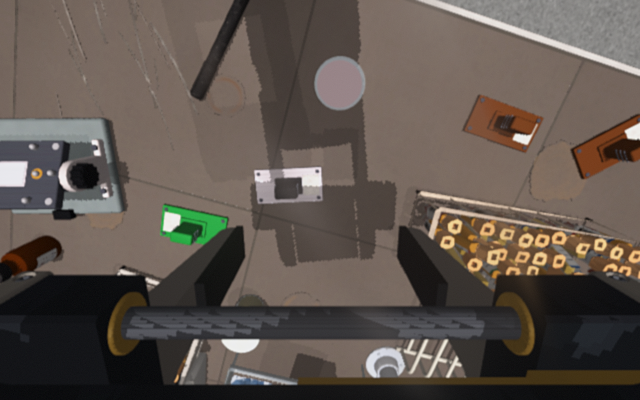

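The aluminium holder is at (288,185) in the wrist picture, with the black block and label. The green one at (195,223) and the browns at right are the decoys. I'll descend partway and refine.

>>> carry_out(
  motion=[
    [0.11,-0.14,-0.44,0.13],
    [0.11,-0.14,-0.44,0.13],
    [0.11,-0.14,-0.44,0.13],
    [0,0,0,0],
    [0,0,0,0],
  ],
)

```text
clock: 2.8
tool_pos: [0.4992, 0.165, 0.1366]
tool_rot: [-0.002, -0.166, 0.986, -0.0]
force: [0.7, 0.7, 0.2]
width: 1.0
grasp_force: 0.0
```

Run:
```python
from h import *
o=r.get_obs(); print(o['tool_pos'],o['tool_rot'],o['clock'])
im=r.get_image('wrist'); cv2.imwrite('pics/w2.png',im)
for d in r.regions_of('slide_holder','wrist')[:3]:
    m=d['region'].astype(np.uint8); c=cv2.findContours(m,0,1)[0]; c=max(c,key=cv2.contourArea); b=cv2.boxPoints(cv2.minAreaRect(c))
    w=ray_plane('wrist',b,0.006)[:,:2]; print(d['conf'],b.round(1).tolist(), w.round(4).tolist(),w.mean(0))
q=o['tool_rot']; R=Ro.from_quat([q[1],q[2],q[3],q[0]]).as_matrix()
print(R[:,1])
```

```text
[0.49915553 0.16502717 0.13657351] [-1.91986994e-03 -1.65990154e-01  9.86125522e-01 -1.95699526e-04] 2.8
0.92 [[131.8000030517578, 260.70001220703125], [144.6999969482422, 211.60000610351562], [215.6999969482422, 230.1999969482422], [202.89999389648438, 279.29998779296875]] [[0.6293, 0.0112], [0.5733, 0.0138], [0.5696, 0.0828], [0.6264, 0.0834]] [0.59964973 0.04782514]
0.8 [[270.0, 172.0], [359.0, 172.0], [359.0, 218.0], [270.0, 218.0]] [[0.4969, 0.1163], [0.4699, 0.1942], [0.512, 0.2104], [0.5402, 0.1293]] [0.50472804 0.16254776]
0.78 [[553.2000122070312, 134.10000610351562], [576.4000244140625, 81.80000305175781], [658.7999877929688, 118.4000015258789], [635.5999755859375, 170.6999969482422]] [[0.3805, 0.3462], [0.3353, 0.3421], [0.3379, 0.4274], [0.3848, 0.4356]] [0.35960307 0.38781551]
[-3.27375005e-01  9.44894461e-01  2.51390417e-04]
```

View pics/w2.png

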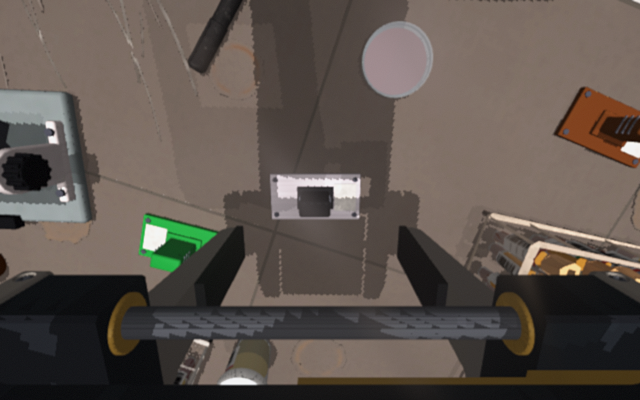

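The holder lies square to the image, at columns 270–359 and rows 172–218, with the block at about (316,200). Next I'll descend over the block.

>>> carry_out(
  motion=[
    [0.032,-0.015,-0.33,0],
    [0.032,-0.015,-0.3,0],
    [0,0,-0.3,0],
    [0,0,-0.2,0],
    [0,0,-0.1,0],
    [0,0,-0.1,0],
    [0,0,0,0],
    [0,0,0,0],
  ],
)

```text
clock: 3.57
tool_pos: [0.5059, 0.1631, 0.0388]
tool_rot: [0.001, -0.166, 0.986, 0.0]
force: [0.3, -0.5, 0.2]
width: 0.999
grasp_force: 0.0
```

Run:
```python
from h import *
im=r.get_image('wrist'); o=r.get_obs(); print(o['tool_pos'],o['clock']); cv2.imwrite('pics/w3.png',im)
im2=r.get_image('scene'); cv2.imwrite('pics/s3.png',im2)
c=np.zeros((600,640,3),np.uint8); c[:320]=im[40:360]; c[320:]=cv2.resize(im2[180:276,250:442],(560,280),interpolation=2)[:, :640] if 0 else cv2.copyMakeBorder(cv2.resize(im2[180:276,250:442],(560,280),interpolation=2),0,0,0,80,0)
cv2.imwrite('pics/v3.png',c)
```

```text
[0.50603221 0.16308632 0.03898074] 3.6167
```

View pics/v3.png

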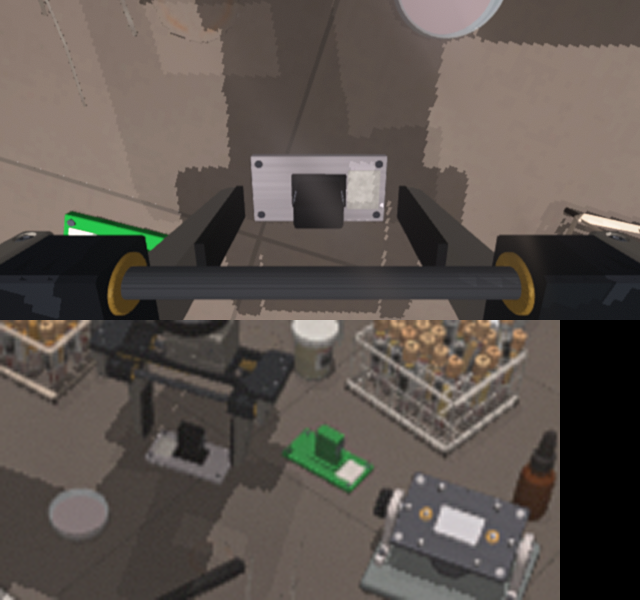

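Fingers straddle the block. In the full picture the frame spans columns 252–387 and rows 195–261. I'll check the centring before closing.

Run:
```python
from h import *
o=r.get_obs(); q=o['tool_rot']; R=Ro.from_quat([q[1],q[2],q[3],q[0]]).as_matrix()
f=ray_plane('wrist',[[251,195],[386,195],[388,261],[251,259]],.006)
b=ray_plane('wrist',[[292,214],[346,214],[347,268],[293,268]],.044)
for p in (f,b): print(p.mean(0),((p-o['tool_pos'])@R).round(4))
```

```text
[0.5023334  0.16200112 0.006     ] [[ 0.0257 -0.0411  0.0329]
 [ 0.0257  0.041   0.0329]
 [-0.0186  0.0448  0.033 ]
 [-0.0172 -0.0437  0.033 ]]
[0.49460605 0.1597521  0.044     ] [[ 0.0265 -0.0127 -0.0051]
 [ 0.0265  0.0136 -0.0051]
 [-0.0028  0.0148 -0.005 ]
 [-0.0028 -0.0129 -0.005 ]]
```

>>> carry_out(
  motion=[
    [-0.05,-0.017,0,0],
    [0,0,0,0],
    [0,0,0,0],
  ],
)

```text
clock: 3.92
tool_pos: [0.5015, 0.1613, 0.0382]
tool_rot: [0.0, -0.166, 0.986, 0.0]
force: [-0.0, 0.3, -0.4]
width: 0.998
grasp_force: 0.0
```

>>> carry_out(
  motion=[
    [0,0,0,0],
    [0,0,0,0],
    [0,0,0,0],
    [0,0,0,0],
    [0,0,0,0],
    [0,0,0,0],
    [0,0,0,0],
    [0,0,0,0],
  ],
  grip=-1,
)

```text
clock: 4.58
tool_pos: [0.5015, 0.1613, 0.0378]
tool_rot: [-0.0, -0.166, 0.986, -0.0]
force: [0.2, -0.3, -0.2]
width: 0.44
grasp_force: 0.0
```

>>> carry_out(
  motion=[
    [0,0,0,0],
    [0,0,0,0],
    [0,0,0,0],
    [0,0,0,0],
    [0,0,0,0],
  ],
)

```text
clock: 5.0
tool_pos: [0.5015, 0.1613, 0.0378]
tool_rot: [-0.0, -0.166, 0.986, -0.0]
force: [-0.3, -0.4, -0.3]
width: 0.283
grasp_force: 30.0
```

>>> carry_out(
  motion=[
    [0,0,0.2,0],
    [0,0,0.3,0],
    [0,0,0.4,0],
    [0,0,0.4,0],
    [0,0,0.3,0],
    [0,0,0,0],
    [0,0,0,0],
  ],
)

```text
clock: 5.58
tool_pos: [0.5022, 0.1616, 0.1589]
tool_rot: [0.001, -0.166, 0.986, 0.0]
force: [-0.4, 0.2, -1.3]
width: 0.28
grasp_force: 30.0
```

Run:
```python
from h import *
np.set_printoptions(suppress=True,precision=4)
for n in ['scene','top']:
    im=r.get_image(n); cv2.imwrite(f'pics/{n}4.png',im)
    for t in ['stage_face','stage_base']:
      for d in r.find_in(t,n): print(n,t,d['conf'],cam2w(n,d['xyz']))
      for d in r.regions_of(t,n)[:2]:
        m=d['region'].astype(np.uint8); c=max(cv2.findContours(m,0,1)[0],key=cv2.contourArea); b=cv2.boxPoints(cv2.minAreaRect(c)); print(d['conf'],m.sum(),b.round(1).tolist())
a=cv2.resize(cv2.imread('pics/top4.png')[145:205,370:450],(640,480),interpolation=2)
a=cv2.imread('pics/top4.png')[147:201,372:446]; b=cv2.imread('pics/scene4.png')[215:295,360:460]
c=np.zeros((600,800,3),np.uint8); c[:288,:395]=cv2.resize(a,(395,288),interpolation=2); c[:320,400:]=cv2.resize(b,(400,320),interpolation=2)
c[320:]=cv2.copyMakeBorder(cv2.resize(cv2.imread('pics/scene4.png')[150:290,270:450],(360,280),interpolation=2),0,0,0,440,0)
cv2.imwrite('pics/v4.png',c)
```

```text
scene stage_face 0.69 [ 0.5506 -0.1195  0.0703]
0.73 1160 [[382.0, 255.6999969482422], [392.20001220703125, 229.1999969482422], [432.20001220703125, 244.60000610351562], [422.0, 271.1000061035156]]
0.27 283 [[424.0, 246.0], [431.5, 216.10000610351562], [443.5, 219.10000610351562], [436.0, 249.0]]
scene stage_base 0.86 [ 0.545  -0.1235  0.0621]
0.77 2369 [[368.0, 269.8999938964844], [383.29998779296875, 226.89999389648438], [439.1000061035156, 246.8000030517578], [423.70001220703125, 289.79998779296875]]
top stage_face 0.85 [ 0.5527 -0.1165  0.0765]
0.63 773 [[391.0, 165.5], [426.20001220703125, 156.0], [432.0, 177.39999389648438], [396.79998779296875, 186.89999389648438]]
top stage_base 0.75 [ 0.5493 -0.1074  0.0648]
0.85 1803 [[378.70001220703125, 159.5], [426.79998779296875, 145.39999389648438], [438.29998779296875, 184.3000030517578], [390.20001220703125, 198.39999389648438]]
```

View pics/v4.png

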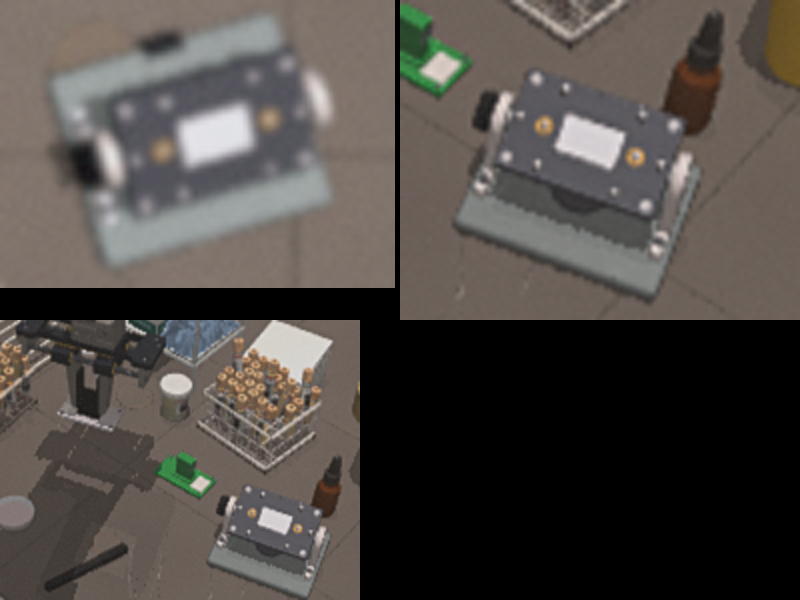

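The holder is lifted in the gripper. The stage sits at about (409,172) in the top view, yaw about 0.28. I'll move beside it for a close wrist view.

>>> carry_out(
  motion=[
    [0.13,-0.43,0.11,-0.09],
    [0.13,-0.43,0.11,-0.09],
    [0.13,-0.43,0.11,-0.09],
    [0.13,-0.43,0.11,-0.09],
    [0.13,-0.43,0.11,-0.09],
    [0,0,0,0],
    [0,0,0,0],
    [0,0,0,0],
  ],
)

```text
clock: 6.75
tool_pos: [0.5498, 0.0004, 0.1987]
tool_rot: [-0.0, -0.139, 0.99, 0.0]
force: [-0.8, 0.1, -0.6]
width: 0.276
grasp_force: 30.0
```

Run:
```python
from h import *
np.set_printoptions(suppress=True,precision=4)
o=r.get_obs(); print(o['tool_pos'],o['tool_rot'],o['clock'],o['joint_positions'])
im=r.get_image('wrist'); cv2.imwrite('pics/w5.png',im)
for d in r.find_in('stage_face','wrist'): print(d['conf'],cam2w('wrist',d['xyz']))
p=proj('wrist',[[.554,-.118,.074]])[0]; print(p, r.calibration('wrist')['intrinsics'])
x0=int(np.clip(p[0]-100,0,440)); y0=int(np.clip(p[1]-75,0,250)); print(x0,y0)
cv2.imwrite('pics/v5.png',cv2.resize(im[y0:y0+150,x0:x0+200],(800,600),interpolation=2))
```

```text
[0.5498 0.0004 0.1987] [-0.0004 -0.1392  0.9903  0.0002] 6.75 [-0.0023  0.2784  1.8321  0.0004  1.032  -1.8526]
0.72 [ 0.5522 -0.1171  0.0709]
[189.3252 164.6083] [[307.8551   0.     320.6925]
 [  0.     307.8551 195.8813]
 [  0.       0.       1.    ]]
89 89
```

View pics/v5.png

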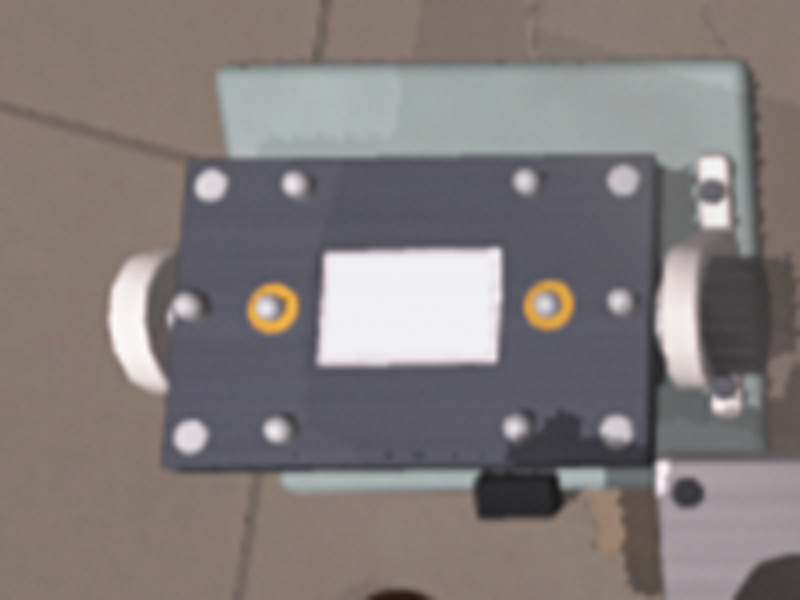

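The stage is in full view. In the crop (×4, offset 89,89):
- Face corners: (190,160), (655,157), (655,465), (163,468)
- Orange rings: (272,308) and (549,305)
- Pins: around those points

Next I'll fit the stage pose.

```bash
cat > fit.py <<'E'
from h import *
from scipy.optimize import least_squares
np.set_printoptions(suppress=True,precision=4)
def face(p):
    ax,ay,yaw,th=p; R=Ro.from_euler('z',yaw).as_matrix()@Ro.from_euler('y',-th).as_matrix()
    return np.array([ax,ay,.062])+.012*R[:,2],R
E
python3 - <<'E'
from fit import *
obj=np.array([[-36,-54,0],[-36,54,0],[36,54,0],[36,-54,0],[0,-31,0],[0,31,0],[-28,-26,4],[-28,26,4],[28,-26,4],[28,26,4],[0,-48,4],[0,48,4],[0,-31,3],[0,31,3]])/1e3
px=np.array([[190,160],[655,157],[655,465],[163,468],[272,308],[549,305],[296,184],[526,181],[279,430],[516,427],[190,305],[620,301],[268,307],[546,304]])
px=(px+.5)/4-.5+89
def f(p):
    c,R=face(p); return (proj('wrist',obj@R.T+c)-px).ravel()
s=least_squares(f,[.554,-.118,.28,.35]); c,R=face(s.x)
print(s.x,c,np.abs(s.fun).max(),s.fun.reshape(-1,2).round(1).tolist()); print(R[:,2])
# with free z
def g(p):
    c,R=face(p[:4]); return (proj('wrist',obj@R.T+c+[0,0,p[4]])-px).ravel()
s2=least_squares(g,list(s.x)+[0]); print(s2.x,np.abs(s2.fun).max()); np.save('stage.npy',s.x)
o=r.get_obs(); q=o['tool_rot']; T=Ro.from_quat([q[1],q[2],q[3],q[0]]).as_matrix(); print(np.arctan2(-T[0,1],T[1,1]))
E
```

```text
[ 0.5595 -0.1146  0.294   0.4325] [ 0.5547 -0.116   0.0729] 1.254203171159702 [[-1.0, -0.3], [0.7, -1.1], [-1.3, -0.1], [-1.2, 0.7], [0.7, 0.5], [0.6, 0.4], [0.2, 0.0], [0.6, 0.0], [-0.1, 0.1], [0.5, 0.1], [-0.4, 0.4], [0.7, -0.0], [-0.1, -0.1], [0.3, -0.2]]
[-0.4011 -0.1214  0.9079]
[ 0.56   -0.1154  0.2921  0.4223 -0.0022] 1.7029789747019208
0.2810302546710085
```

>>> carry_out(
  motion=[
    [0,-0.39,0,0.05],
    [0,-0.39,0,0.05],
    [0,-0.39,-0.1,0],
    [0,-0.39,-0.2,0],
    [0,0,-0.3,0],
    [0,0,-0.25,0],
    [0,0,0,0],
    [0,0,0,0],
  ],
)

```text
clock: 7.52
tool_pos: [0.5494, -0.1157, 0.1345]
tool_rot: [-0.001, -0.146, 0.989, 0.001]
force: [0.8, -0.3, -0.0]
width: 0.278
grasp_force: 30.0
```

Run:
```python
from fit import *
o=r.get_obs(); print(o['tool_pos'],o['tool_rot'],o['clock'],o['force'])
w=r.get_image('wrist'); s=r.get_image('scene'); t=r.get_image('top')
c=np.zeros((600,800,3),np.uint8)
c[:300,:400]=cv2.resize(w[130:280,220:420],(400,300),interpolation=2)
c[:300,400:]=cv2.resize(t[150:195,380:440],(400,300),interpolation=2)
c[300:,:400]=cv2.resize(s[205:280,365:465],(400,300),interpolation=2)
for n,im in (('wrist',w),('scene',s),('top',t)): cv2.imwrite(f'pics/{n}6.png',im)
cv2.imwrite('pics/v6.png',c)
```

```text
[ 0.5494 -0.1157  0.1345] [-0.0013 -0.1461  0.9893  0.0006] 7.5167 [ 0.7701 -0.2956 -0.0395]
```

View pics/v6.png

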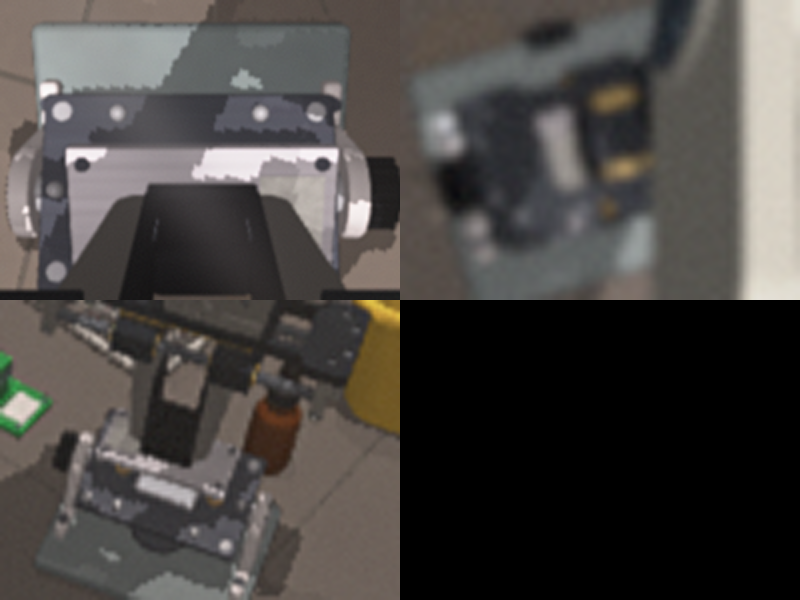

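Wrist crop (top left): the holder's front edge is parallel to the face's front edge, and the pins are at (117,113) and (260,113) in the crop. I'll compute the lateral error next.

Run:
```python
from fit import *
o=r.get_obs(); p=np.load('stage.npy'); c,R=face(p)
obj=np.array([[-28,-26,4],[-28,26,4],[-36,-54,0],[-36,54,0]])/1e3
print(proj('wrist',obj@R.T+c)); px=np.array([[117,113],[260,113],[45,95],[341,95]])/2+[220,130]; print(px)
q=o['tool_rot']; T=Ro.from_quat([q[1],q[2],q[3],q[0]]).as_matrix()
h=ray_plane('wrist',np.array([[66,148],[337,148]])/2+[220,130],o['tool_pos'][2]-.0318)
print('holder front in tool',(h-o['tool_pos'])@T,'in stage',(h-c)@R, 'tcp in stage',R.T@(o['tool_pos']-c), 'yaw tool',np.arctan2(-T[0,1],T[1,1]))
```

```text
[[282.2338 183.5329]
 [353.3758 183.4976]
 [245.668  174.1223]
 [390.0736 174.0495]]
[[278.5 186.5]
 [350.  186.5]
 [242.5 177.5]
 [390.5 177.5]]
holder front in tool [[ 0.0204 -0.0399  0.0318]
 [ 0.0204  0.0426  0.0317]] in stage [[-0.0082 -0.0391  0.0389]
 [-0.0082  0.0434  0.0388]] tcp in stage [0.0236 0.0008 0.0592] yaw tool 0.2932474248769075
```

>>> carry_out(
  motion=[
    [0.04,-0.04,0,0],
    [0,0,-0.06,0],
    [0,0,-0.06,0],
    [0,0,-0.05,0],
    [0,0,0,0],
    [0,0,0,0],
  ],
)

```text
clock: 8.17
tool_pos: [0.553, -0.1198, 0.1221]
tool_rot: [-0.0, -0.145, 0.989, 0.0]
force: [-0.5, 0.4, -0.7]
width: 0.279
grasp_force: 30.0
```

>>> carry_out(
  motion=[
    [0,0,-0.02,0],
    [0,0,0,0],
    [0,0,0,0],
  ],
)

```text
clock: 8.42
tool_pos: [0.5531, -0.1199, 0.1209]
tool_rot: [-0.0, -0.145, 0.989, 0.0]
force: [-0.6, 0.6, -1.0]
width: 0.28
grasp_force: 30.0
```

>>> carry_out(
  motion=[
    [0,0,-0.02,0],
    [0,0,0,0],
    [0,0,0,0],
  ],
)

```text
clock: 8.67
tool_pos: [0.5532, -0.12, 0.1202]
tool_rot: [-0.0, -0.145, 0.989, -0.0]
force: [-4.3, 0.1, 7.3]
width: 0.285
grasp_force: 30.0
```

>>> carry_out(
  motion=[
    [-0.01,-0.003,-0.02,0],
    [0,0,0,0],
    [0,0,0,0],
  ],
)

```text
clock: 8.92
tool_pos: [0.5529, -0.1201, 0.1197]
tool_rot: [0.001, -0.145, 0.989, -0.0]
force: [-5.8, 1.2, 15.7]
width: 0.283
grasp_force: 30.0
```

>>> carry_out(
  motion=[
    [-0.02,-0.006,-0.02,0],
    [0,0,0,0],
    [0,0,0,0],
  ],
)

```text
clock: 9.17
tool_pos: [0.5521, -0.1204, 0.1185]
tool_rot: [0.001, -0.145, 0.989, -0.0]
force: [-5.4, 2.9, 17.5]
width: 0.28
grasp_force: 30.0
```

>>> carry_out(
  motion=[
    [-0.02,-0.006,-0.015,0],
    [-0.02,-0.006,-0.015,0],
    [0,0,0,0],
    [0,0,0,0],
  ],
)

```text
clock: 9.5
tool_pos: [0.55, -0.1213, 0.1163]
tool_rot: [0.002, -0.145, 0.989, -0.0]
force: [-0.8, 2.9, 13.9]
width: 0.283
grasp_force: 30.0
```

Run:
```python
from fit import *
w=r.get_image('wrist'); s=r.get_image('scene')
c=np.zeros((600,800,3),np.uint8)
c[:375,:500]=cv2.resize(w[130:280,220:420],(500,375),interpolation=2)
c[300:,400:]=cv2.resize(s[205:280,365:465],(400,300),interpolation=2)
cv2.imwrite('pics/wrist7.png',w); cv2.imwrite('pics/v7.png',c)
```

```text
(no output)
```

View pics/v7.png

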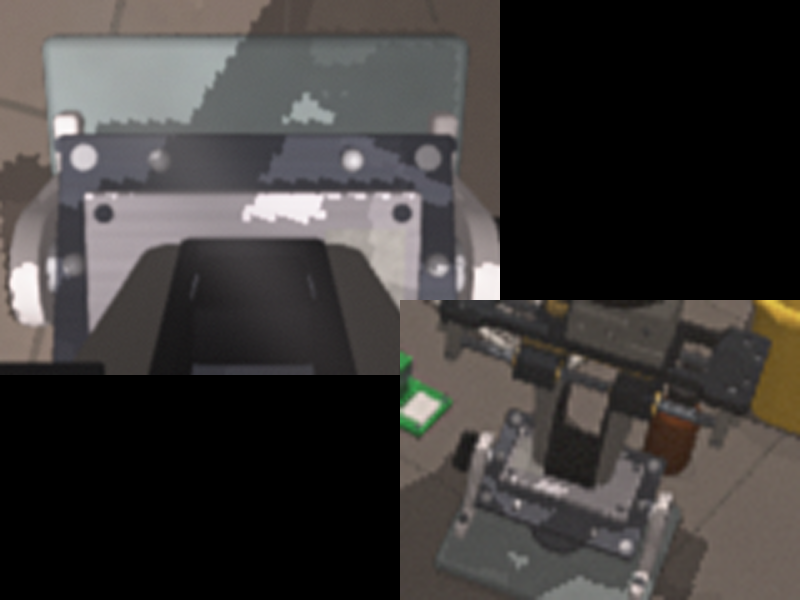

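Tilt is following: the holder lies between the side pins, with its front edge inside the front pins. I'll continue the arc.

>>> carry_out(
  motion=[
    [-0.02,-0.005,-0.02,0],
    [-0.02,-0.005,-0.02,0],
    [0,0,0,0],
    [0,0,0,0],
  ],
)

```text
clock: 9.93
tool_pos: [0.5473, -0.1222, 0.1132]
tool_rot: [0.003, -0.145, 0.989, -0.0]
force: [-0.8, 1.7, 11.9]
width: 0.278
grasp_force: 30.0
```

>>> carry_out(
  motion=[
    [-0.02,-0.005,-0.02,0],
    [-0.015,-0.004,-0.02,0],
    [0,0,0,0],
    [0,0,0,0],
  ],
)

```text
clock: 10.27
tool_pos: [0.545, -0.1231, 0.1103]
tool_rot: [0.003, -0.145, 0.989, -0.001]
force: [1.0, 1.9, 11.6]
width: 0.277
grasp_force: 30.0
```

>>> carry_out(
  motion=[
    [-0.01,-0.003,-0.013,0],
    [0,0,0,0],
    [0,0,0,0],
  ],
)

```text
clock: 10.52
tool_pos: [0.5445, -0.1232, 0.1095]
tool_rot: [0.003, -0.145, 0.989, -0.001]
force: [1.2, 2.4, 13.3]
width: 0.283
grasp_force: 30.0
```

Run:
```python
from fit import *
w=r.get_image('wrist'); s=r.get_image('scene')
c=np.zeros((600,800,3),np.uint8)
c[:450]=cv2.resize(w[175:265,240:400],(800,450),interpolation=2)
cv2.imwrite('pics/wrist8.png',w); cv2.imwrite('pics/v8.png',c[:450])
```

```text
(no output)
```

View pics/v8.png

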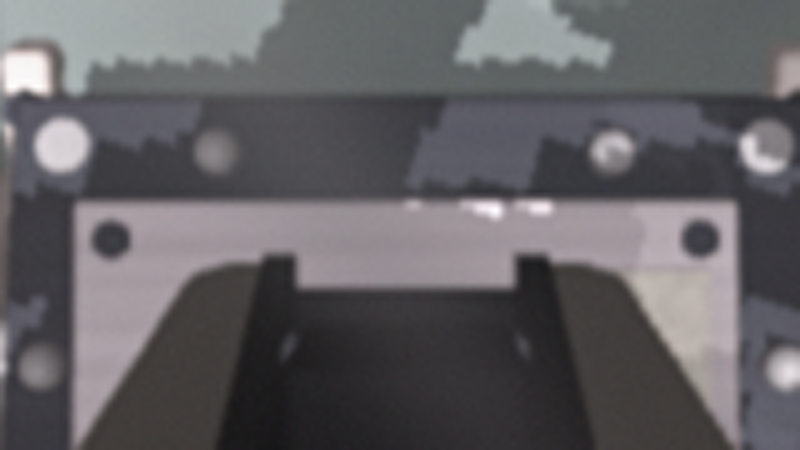

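>>> carry_out(
  motion=[
    [-0.004,0,-0.013,0],
    [0,0,0,0],
    [0,0,0,0],
  ],
)

```text
clock: 10.87
tool_pos: [0.5441, -0.1233, 0.1086]
tool_rot: [0.003, -0.145, 0.989, -0.001]
force: [0.0, 2.5, 15.3]
width: 0.279
grasp_force: 30.0
```

>>> carry_out(
  motion=[
    [-0.003,0,-0.013,0],
    [0,0,0,0],
    [0,0,0,0],
  ],
)

```text
clock: 11.12
tool_pos: [0.5437, -0.1235, 0.1077]
tool_rot: [0.003, -0.145, 0.989, -0.001]
force: [-1.2, 0.9, 15.7]
width: 0.279
grasp_force: 30.0
```

>>> carry_out(
  motion=[
    [0,0,-0.008,0],
    [0,0,0,0],
    [0,0,0,0],
  ],
)

```text
clock: 11.37
tool_pos: [0.5434, -0.1235, 0.1071]
tool_rot: [0.002, -0.145, 0.989, -0.001]
force: [-2.2, 0.8, 16.3]
width: 0.285
grasp_force: 30.0
```

>>> carry_out(
  motion=[
    [0,0,-0.013,0],
    [0,0,0,0],
    [0,0,0,0],
  ],
)

```text
clock: 11.62
tool_pos: [0.5431, -0.1236, 0.1061]
tool_rot: [0.002, -0.145, 0.989, -0.001]
force: [-3.0, -0.3, 19.1]
width: 0.28
grasp_force: 30.0
```

>>> carry_out(
  motion=[
    [0,0,-0.01,0],
    [0,0,0,0],
    [0,0,0,0],
  ],
)

```text
clock: 11.87
tool_pos: [0.5429, -0.1237, 0.1053]
tool_rot: [0.002, -0.145, 0.989, -0.001]
force: [-4.7, -0.3, 18.3]
width: 0.287
grasp_force: 30.0
```

Run:
```python
from fit import *
w=r.get_image('wrist'); s=r.get_image('scene')
c=np.zeros((600,800,3),np.uint8)
c[:300,:533]=cv2.resize(w[175:265,240:400],(533,300),interpolation=2)
c[300:,:400]=cv2.resize(s[205:280,365:465],(400,300),interpolation=2)
cv2.imwrite('pics/wrist9.png',w);cv2.imwrite('pics/scene9.png',s); cv2.imwrite('pics/v9.png',c[:,:540])
```

```text
(no output)
```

View pics/v9.png

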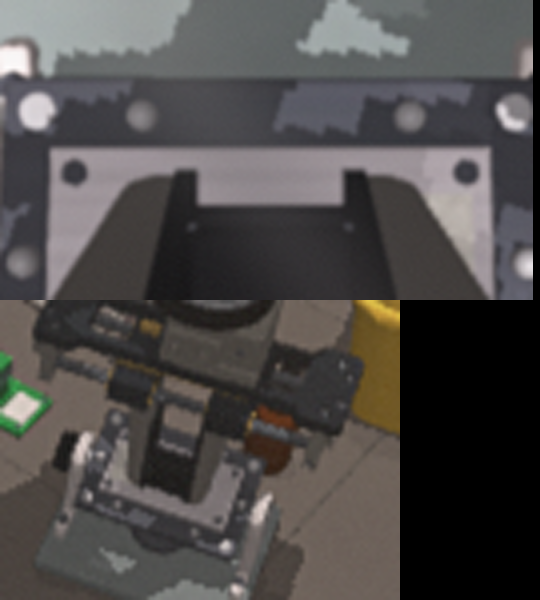

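Wrist crop: the holder front edge is at row 148, inside the front pins at (141,115) and (409,115) and between the side pins at (21,262) and (527,262). It is centred. Next I'll check tilt and depth numerically.

```bash
cat > edge.py <<'E'
from fit import *
def edges(fn):
    g=cv2.cvtColor(cv2.imread(fn),6).astype(float)
    def sub(line,a,b,sign):
        d=sign*np.gradient(cv2.GaussianBlur(line.reshape(1,-1),(0,0),.8)[0]); k=a+int(np.argmax(d[a:b])); 
        return k+.5*(d[k-1]-d[k+1])/(d[k-1]-2*d[k]+d[k+1])
    rows=range(224,250,3)
    L=[(sub(g[v],249,260,1),v) for v in rows]; R=[(sub(g[v],382,393,-1),v) for v in rows]
    F=[(u,sub(g[:,u],212,224,1)) for u in (265,280,295,345,360,375)]
    return L,R,F
E
python3 - <<'E'
from edge import *
for fn in ('pics/wrist8.png','pics/wrist9.png'):
    L,R,F=edges(fn)
    print(fn,'L',np.round([p[0] for p in L],2),'R',np.round([p[0] for p in R],2),'F',np.round([p[1] for p in F],2))
    print('width slope',np.polyfit([p[1] for p in L],np.array([p[0] for p in R])-np.array([p[0] for p in L]),1))
# predicted widths for flush holder w/ present pose
o=r.get_obs(); p=np.load('stage.npy'); c,R=face(p)
for th in (.0,.2,.35,.43,.5):
    q=p.copy(); q[3]=th; R=face(q)[1]
    P=np.array([[-22,-42,6],[-22,42,6],[0,-42,6],[0,42,6]])/1e3@R.T+c; U=proj('wrist',P)
    print(th,U.round(1).tolist(),'slope',((U[3]-U[2])-(U[1]-U[0]))[0]/(U[2]-U[0])[1],'w0',(U[1]-U[0])[0])
E
```

```text
pics/wrist8.png L [254.34 254.32 254.35 254.32 254.25 254.26 254.29 254.36 254.45] R [387.06 387.02 387.14 387.18 386.99 387.01 387.1  386.97 386.92] F [214.9  214.88 214.97 214.34 214.73 214.76]
width slope [ -0.0076 134.5003]
pics/wrist9.png L [254.61 254.56 254.49 254.32 254.31 254.07 253.94 253.95 253.59] R [386.83 386.89 386.96 387.02 387.13 387.13 387.09 387.35 387.45] F [218.92 218.93 218.97 218.84 218.81 218.87]
width slope [  0.0638 117.8416]
0.0 [[255.3, 225.3], [394.8, 225.2], [257.4, 258.4], [392.5, 258.3]] slope -0.1312911480698478 w0 139.44511775336352
0.2 [[256.8, 221.5], [393.2, 221.4], [257.4, 256.6], [392.6, 256.5]] slope -0.03342335198912236 w0 136.4163377131199
0.35 [[257.9, 219.6], [392.0, 219.5], [257.4, 255.2], [392.6, 255.0]] slope 0.03264641581259781 w0 134.08422520157455
0.43 [[258.5, 219.0], [391.3, 218.8], [257.4, 254.4], [392.6, 254.3]] slope 0.06676579953709455 w0 132.8423138319245
0.5 [[259.0, 218.6], [390.7, 218.5], [257.4, 253.7], [392.6, 253.6]] slope 0.09646943148043938 w0 131.76519243560693
```

The side-edge convergence gives a holder tilt of about 0.42 against the stage's 0.43, so it is nearly flush. I'll press a little more and watch the force.

>>> carry_out(
  motion=[
    [0,0,-0.01,0],
    [0,0,0,0],
    [0,0,0,0],
  ],
)

```text
clock: 12.22
tool_pos: [0.5429, -0.1237, 0.1051]
tool_rot: [0.002, -0.146, 0.989, -0.001]
force: [-5.3, -0.0, 24.7]
width: 0.279
grasp_force: 30.0
```

```bash
cat > chk.py <<'E'
from edge import *
import sys
o=r.get_obs(); fn=sys.argv[1]; cv2.imwrite(fn,r.get_image('wrist')); L,R,F=edges(fn)
k=np.polyfit([p[1] for p in L],np.array([p[0] for p in R])-np.array([p[0] for p in L]),1)
print('slope',k,'front',np.mean([p[1] for p in F]),'w0',np.polyval(k,np.mean([p[1] for p in F])),'mid',np.mean([p[0] for p in L+R]))
print(o['tool_pos'],o['force'],o['moment'])
E
python3 chk.py pics/w10.png
```

```text
slope [  0.0661 117.3496] front 218.972582334686 w0 131.8193911259206 mid 320.6620560428157
[ 0.5429 -0.1237  0.1051] [-5.2665 -0.0295 24.6973] [0.1904 0.7858 0.0731]
```

>>> carry_out(
  motion=[
    [0,0,-0.01,0],
    [0,0,0,0],
    [0,0,0,0],
  ],
)

```text
clock: 12.52
tool_pos: [0.5429, -0.1237, 0.105]
tool_rot: [0.002, -0.146, 0.989, -0.001]
force: [-8.7, 0.7, 33.1]
width: 0.28
grasp_force: 30.0
```

```bash
python3 chk.py pics/w11.png
```

```text
slope [  0.0665 117.2842] front 218.95982007052726 w0 131.85373631182097 mid 320.67165757469667
[ 0.5429 -0.1237  0.105 ] [-8.7442  0.6824 33.0719] [0.3757 1.3266 0.1503]
```

Force now rises steeply with no motion, and the tilt reads 0.43, so the holder is home. I'll ease back to a gentler push and hand in.

>>> carry_out(
  motion=[
    [0,0,0.01,0],
    [0,0,0,0],
    [0,0,0,0],
    [0,0,0,0],
  ],
)

```text
clock: 12.9
tool_pos: [0.5429, -0.1237, 0.105]
tool_rot: [0.002, -0.146, 0.989, -0.001]
force: [-6.4, -0.4, 23.5]
width: 0.281
grasp_force: 30.0
```

```bash
python3 chk.py pics/w12.png; python3 -c "
from bench import r
print(r.close_job())"
```

```text
slope [  0.0668 117.1915] front 218.97502274926754 w0 131.82357769288583 mid 320.65972606176695
[ 0.5429 -0.1237  0.105 ] [-6.3561 -0.3659 23.461 ] [0.1996 0.816  0.0133]
the job is handed in; nothing more can be done
None
```

I handed the job in with the slide holder still gripped, tilted to about 0.43 rad and pressed flush between the locating pins at about 23 N; the hand-in gave no verdict, so a pass isn't confirmed.

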